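# Clear the hand plane off the dust hood and open its shutter

### The arm

A 6-joint arm with a two-finger parallel gripper is mounted at the origin on the work surface. World frame = base frame: x ahead of the robot, y to its left, z up, the work surface at z = 0. Lengths are in m, angles in rad, forces in N, time in s.
With the tool pointing down it reaches from about 0.25 to 0.775 m from the base axis. Payload 8.9 kg.
Tool frame: the origin (TCP) lies midway between the tips of the shut fingers; the grasp point (between the pads) lies arm.grip_depth behind it (arm.grip_depth is the distance from the TCP to the grasp point, in m); z points along the fingers, y is the line along which they close (so a half turn about z gives the same grasp; the last joint's range is limited). The gripper opens to 85 mm and grips with 20 to 120 N. Pads are 22 mm wide; open, the fingers measure 114 mm over their backs; the gripper's body (76 mm by 85 mm) begins 54 mm behind the grasp point. The pads swing forward as they close: fully open they stand 13 mm farther back than shut.
Start: joints at [-1.457, 0.291, -0.153, 1.127, 0, 1.431], TCP at [0.131, -0.508, 0.231] pointing down, gripper open.
Joint ranges: [-2.52, 2.52], [-0.91, 1.74], [-1.3, 1.37], [-1.96, 2.02], [-1.52, 1.47], [-3.14, 3.14]. Speed limits (rad/s): [2.22, 2.22, 2.79, 3.14, 3.14, 3.14].

### API

Orientations are given as a unit quaternion [w, x, y, z].
In Python, from workcell import arm, vision, finder gives the robot as it stands. The module is installed in compiled form; this text tells all that it offers.
- The arm moves only by the tool drive_tool, never from a script. Its argument "deltas" is one flat list of numbers, 7 for each row, row after row: the shift along the tool's x, y, z in m, then the turn, a rotation vector about the tool's x, y, z in degrees, then the opening, from 0 (shut) to 1 (fully open). A call has 1 to 12 rows; each row shifts and turns the commanded pose from where the row before left it, along the tool's axes as they then stand; what a row does not reach is not made up. A row lasts 1/10 s, in which the tool goes at most 50 mm and 8.59 degrees, less where a joint would pass 70% of its speed; a pose out of reach is approached as far as the arm can. A call is refused whole if a number of a shift passes 0.05 or a number of a turn 8.59, either way. A call with a gripper value outside its range is refused whole. The fingers move at their own pace and stop on an object; "force" is the grip in N (left out, the last holds). Time passes only in rows, so rows that do not move let the fingers close. It gives the time, the measured TCP pose, the force, the opening and the grip force at its end, in the units of the state.
- arm.get_state(): the state, without advancing time (a new reading comes with each control period).
- vision.get_image(name): name is "side" or "top"; returns the picture (420x560x3 uint8, blue, green, red); there is no depth.
- vision.calibration(name): a dict with "fov_y" (degrees; the focal length in pixels is half the picture's height over the tangent of half this angle, whatever the lens; pixels are square), "cx", "cy" (the principal point, pixels), "rvec" (rotation vector, rad) and "tvec" (3), from world to camera coordinates, as OpenCV has them. Camera axes: x right, y down, z forward; pixel columns grow to the right and rows downward; lengths in m; the calibration is good to about 2 mm. A picture is of the moment at which its call begins. calibration takes no time and is no camera call.
- arm.finish_job(): hands the job in; it is judged then, once.
Trained networks look in the newest picture that a camera, given by its name, has taken for a name from the list of things; names that differ only in an ending like _2 or _b are one class to them, and where a whole thing is asked for, a point or a joint stands for the part that bears it (a point fixed in the world has none). Each returns a list of dicts, best first, with "conf" (0 to 1); they miss things now and then, are a little off and sometimes report something else, mostly with a low value. They report only what shows in the picture. A call takes as long as a camera call. They do not tell look-alikes from the thing itself.
- finder.cut_out(label, camera): "mask" (420x560 bool, what is visible of it) and "bbox" ([left, top, right, bottom] in pixels, round what is visible of it).
- finder.spot_point(label, camera): "xy" ([column, row] in pixels: a listed point, or the origin of a listed thing).
The state is a dict: "time": time; "q": joint angles; "qd": joint speeds; "joint_torque": joint torques, N m; "position": TCP position; "tcp_rot": TCP orientation; "force": force on the tool from outside, world axes, zero at the start; "moment": the same for the moment, N m; "gripper_width": opening from 0.0 (shut) to 1.0 (fully open); "grasp_force": force on a finger pad.
Only numpy, scipy, OpenCV 4.12 (cv2) and the standard library are available. Lean on these libraries where they do the work, as an engineer would, in place of code of your own. Each camera call takes 0.05 s, during which the arm holds its last target. There are 200 camera calls.

### The job

The wooden hand plane has been left on the sloping face of the dust hood, where it blocks the shutter: take it off and set it down gently on its sole, lengthways on the bare part of the plywood tool board, wholly on the board. Then slide the hood's shutter down by its handle until it is fully open. Leave everything else where it is.

Things in the scene. Friction and masses are not known exactly. Their poses are not given: they have to be found in the camera images.
- hood: dust extraction hood of bare sheet metal, fixed, 210 mm wide (its y), 320 mm deep (its x). Origin on the table, +x away from its sloping face. The face rises at 30 degrees towards +x, from x = -150 mm, height 30 mm, to x = +92 mm, height 170 mm, where an upright box 265 mm tall begins
- slope_foot (a point): middle of the lower edge of the hood's sloping face; axes: x up the slope, z square out of it. On the face: two lugs 18 mm tall, 14 mm wide, at y = -50 and +50 mm, x = 25 to 55 mm; guide rails 12 mm tall along both sides at y = -97 and +97 mm
- visor_edge (a point): middle of the front edge, underside, of the visor that juts 52 mm out of the upright box over the sloping face: as wide as the hood, 15 mm thick, underside 250 mm above the table. It overhangs close to the closed shutter's handle
- shutter (a joint): the hood's shutter, a steel plate 6 mm thick, 178 mm wide, 100 mm along the slope, sliding on the face: 0 = closed (top), 0.100 m = fully open (its stop, down the slope). It stays where it is left and slides with about 3 N. Closed, its lower edge is 175 mm up the slope from the foot
- shutter_grip (a point): middle of the shutter's handle: dark steel bar 12 mm thick, 90 mm long across the hood (along the hood's y), its centre 38 mm off the sloping face, 212 mm up the slope from the foot when closed; axes: x up the slope, z square out of it
- plane: wooden hand plane: block 140 (its x) x 46 (its y) x 34 mm tall, a knob to 61 mm high at x = -52 mm, a steel iron and wedge to 62 mm high at x = +20 to +60 mm; gripped across its width at the middle. Origin: centre of the sole, z up out of the sole. About 0.45 kg. At first it lies sole down across the hood's sloping face against the lugs, in the shutter's way
- tool_board: plywood board lying fixed on the table, 260 mm long (its x), 180 mm wide (its y), 10 mm thick. Origin: centre of its underside. The riffler lies along its +y edge (about y = +66 mm); the rest is bare
- board_bare (a point): middle of the bare part of the tool board, on its top face (25 mm from the board's centre towards its -y edge)
- riffler: riffler (file with a 20 mm thick round wooden handle, 190 mm long in all) lying lengthways on the tool board along one long edge; to be left alone. Origin: underside
- carving: carved grey stone gate with a roof, on a white block 130 x 110 mm; 170 mm tall in all; to be left alone. Origin: underside
- mallet: wooden mallet lying flat, 220 mm long, head 55 x 80 x 60 mm, lying at the far side of the table; to be left alone. Origin: underside
- brush: dusting brush lying flat; to be left alone. Origin: underside
- tool_pot: steel pot, 84 mm across, 100 mm tall, with sticks to 175 mm; to be left alone. Origin: underside
- oil_bottle: white plastic bottle, 64 mm across, 160 mm tall; to be left alone. Origin: underside
- offcut: grey stone offcut 110 x 70 x 64 mm; to be left alone. Origin: underside
Things that resemble listed ones, but are neither listed nor needed, are in the scene too. What is shaped like the plane but purple is not meant.

How it is judged:
On the way, in this order (a step that is already met when the one before it is completed fails the run):
1. the hand plane stands released and at rest on its sole, lengthways on the bare part of the tool board (x of plane in the frame of board_bare between -0.05 and 0.05 m and y of plane in the frame of board_bare between -0.042 and 0.038 m and z of plane in the frame of board_bare between -0.006 and 0.006 m and angle between plane's own z axis and vertical below 0.1 rad and angle between the x axis of plane and the x axis of tool_board, either way round below 0.3 rad and linear speed of plane below 0.02 m/s and contact force between the fingers and plane below 0.1 N), for 0.2 s.
2. the shutter is fully open (value of joint shutter above 0.094 m), for 0.2 s.
At the end, for the whole second after the job is handed in: The plane stands at rest and released on its sole (within 0.1 rad of level), wholly on the tool board, lengthways (within 0.3 rad), its middle within 50 mm along and 40 mm across of the middle of the board's bare part; the shutter is open to at least 94 of its 100 mm (all of step 1 and value of joint shutter above 0.094 m); the robot touches nothing.
It fails at once if the plane is dropped or pressed hard onto the board (over 60 N) (contact force between plane and tool_board above 60 N).
It fails at once if a bystander (riffler, carving, mallet, brush, tool pot, bottle or offcut) is moved by more than 20 mm (distance of any of riffler, carving, mallet, brush, tool_pot, oil_bottle, offcut from where it was at the start of the episode above 0.02 m).
It also fails if it takes over 64 s, if anything falls off the work surface, if the arm or the gripper's body presses on something with over 40 N, if the wrist force passes 120 N, or if a joint passes its speed limit or range.

## Working session

There is one attempt and no reset: what is moved stays moved. The work goes in short steps, Python scripts to look and compute and a tool call to move; the robot and the scene stay as the last step left them, time stands still between calls to the robot, and variables do not carry over. Pictures are saved under pics/ and viewed, at most 10 in all, crops included, and the job is handed in when it is done.

Besides the shell and the picture viewer there is one more tool, called after "Call:" as name(argument=value, ...), one argument or row to a line, values as JSON. drive_tool: Moves the arm, as the interface text tells. Its arguments: {"type":"object","properties":{"deltas":{"type":"array"},"force":{"type":"number"}},"required":["deltas"]}

```bash
mkdir -p pics; cat > h.py <<'E'
from workcell import arm, vision, finder
import numpy as np, cv2
from scipy.spatial.transform import Rotation as R
from scipy.optimize import least_squares
def cal(n):
    c=vision.calibration(n); f=210/np.tan(np.radians(c["fov_y"])/2)
    K=np.array([[f,0,c["cx"]],[0,f,c["cy"]],[0,0,1]]); return K,np.array(c["rvec"],float).ravel(),np.array(c["tvec"],float).ravel()
def proj(n,P):
    K,r,t=cal(n); return cv2.projectPoints(np.array(P,float).reshape(-1,1,3),r,t,K,None)[0].reshape(-1,2)
def ray(n,uv):
    K,r,t=cal(n); M=R.from_rotvec(r).as_matrix(); d=M.T@np.linalg.solve(K,[uv[0],uv[1],1]); return -M.T@t,d
def onz(n,uv,z):
    o,d=ray(n,uv); return o+d*(z-o[2])/d[2]
def tri(uvs):
    A=[];b=[]
    for n,uv in uvs.items():
        o,d=ray(n,uv); d=d/np.linalg.norm(d); P=np.eye(3)-np.outer(d,d); A.append(P);b.append(P@o)
    A=np.vstack(A);b=np.hstack(b); x=np.linalg.lstsq(A,b,rcond=None)[0]; return x,np.linalg.norm(A@x-b)
E
python3 - <<'E'
from h import *
print(arm.get_state(), arm.grip_depth)
for n in ["side","top"]:
    im=vision.get_image(n); cv2.imwrite(f"pics/{n}0.png",im); print(n,ray(n,(280,210)),cal(n))
    for l in ["slope_foot","visor_edge","shutter_grip","plane","tool_board","board_bare","riffler","hood"]:
        print(l,[(np.round(d["xy"],1).tolist(),round(d["conf"],2)) for d in finder.spot_point(l,n)])
E
```

```text
{'time': 0.0, 'q': array([-1.45729056e+00,  2.91303259e-01, -1.54144914e-01,  1.12666027e+00,
        6.05503865e-06,  1.43149142e+00]), 'qd': array([ 8.21663158e-04, -8.71955210e-05, -9.71526993e-04,  1.68895758e-04,
       -8.56258351e-04, -1.01622530e-03]), 'joint_torque': array([-8.70686290e-05, -5.37141860e+01,  3.31369615e+01,  1.58829504e-02,
       -2.46622876e-04, -3.85705334e-06]), 'position': array([ 0.13126989, -0.50787663,  0.23071341]), 'tcp_rot': array([-6.55962800e-04,  9.92021264e-01,  1.26068956e-01,  1.14898787e-05]), 'force': array([-0.24463524,  0.22176091,  0.28737535]), 'moment': array([ 0.03884363, -0.00346493, -0.04440635]), 'grasp_force': 0.0, 'gripper_width': 0.998072646776947} 0.0187
side (array([-0.00229969,  0.82431519,  1.09961706]), array([ 0.37610879, -0.62005104, -0.68874752])) (array([[456.99132776,   0.        , 273.07475172],
       [  0.        , 456.99132776, 206.32675059],
       [  0.        ,   0.        ,   1.        ]]), array([ 0.71177742, -2.58908726,  1.1150847 ]), array([0.4493659 , 0.314845  , 1.26000056]))
slope_foot [([254.3, 227.6],
[... 414 characters left out ...]
275,   0.        , 274.59668252],
       [  0.        , 478.49365275, 210.20460606],
       [  0.        ,   0.        ,   1.        ]]), array([ 2.15279987, -2.21126995,  0.13065547]), array([-0.0223148 ,  0.54994087,  1.36847738]))
slope_foot [([272.6, 188.1], 0.78), ([131.9, 229.3], 0.51)]
visor_edge [([353.7, 190.8], 0.58)]
shutter_grip [([334.3, 192.3], 0.67), ([271.2, 189.6], 0.41)]
plane [([301.3, 188.4], 0.85), ([280.8, 289.4], 0.79), ([320.5, 126.8], 0.56), ([330.8, 189.9], 0.16)]
tool_board [([209.6, 234.1], 0.89), ([381.2, 276.6], 0.34)]
board_bare [([213.2, 232.7], 0.97)]
riffler [([182.3, 232.8], 0.67), ([128.4, 229.3], 0.21)]
hood [([317.8, 197.8], 0.7), ([211.8, 233.9], 0.53)]
```

View pics/side0.png

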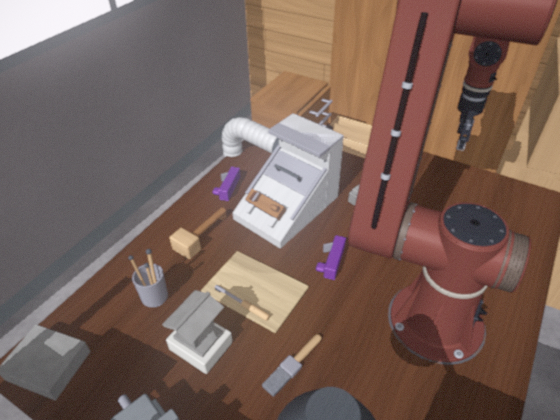

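View pics/top0.png

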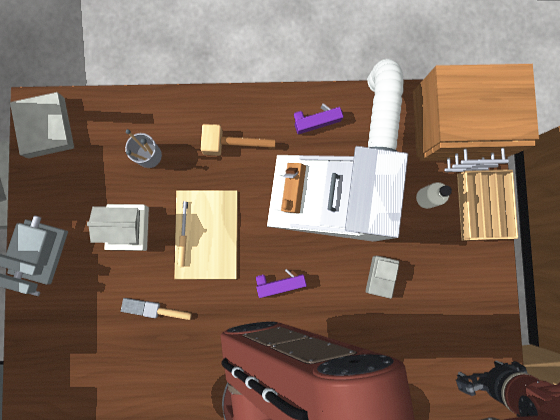

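The side view shows the brown plane on the hood at (264,207) and purple look-alikes at (228,184) and (335,258). In the top view the brown plane is at (292,188), with purple ones at (318,120) and (281,284). Only the brown one lies on the hood's slope against the lugs, so it is the one meant. I'll confirm it in an enlarged crop.

```bash
python3 - <<'E'
from h import *
s=cv2.imread("pics/side0.png")[105:255,220:360]; t=cv2.imread("pics/top0.png")[135:255,255:415]
a=cv2.resize(s,None,fx=4,fy=4,interpolation=cv2.INTER_CUBIC)
cv2.imwrite("pics/c_side.png",a); b=cv2.resize(t,None,fx=5,fy=5,interpolation=cv2.INTER_CUBIC); cv2.imwrite("pics/c_top.png",b)
E
```

```text
(no output)
```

View pics/c_top.png

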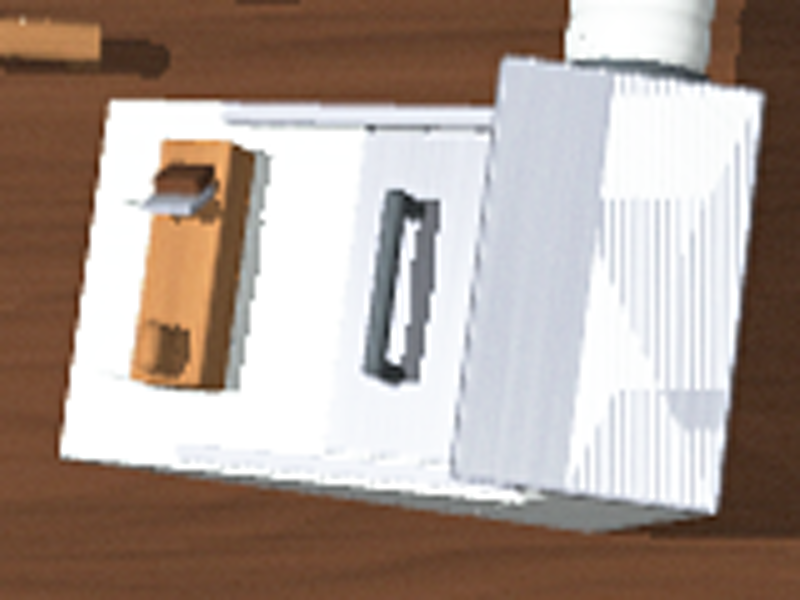

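View pics/c_side.png

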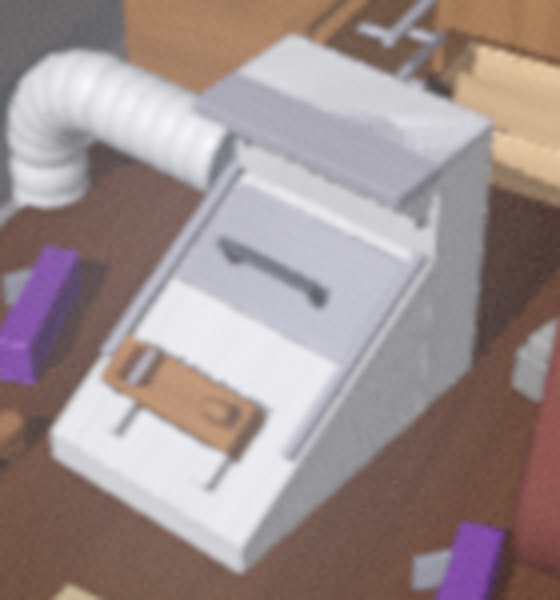

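The crops show the wooden plane lying across the slope behind the two lugs, knob towards hood -y and iron towards +y, so it is the right one. Next I fit the hood, board and plane poses from the crop corners.

```bash
cat > fit.py <<'E'
from h import *
T=lambda u,v:("top",255+u/5-.4,135+v/5-.4); S=lambda u,v:("side",220+u/4-.4,105+v/4-.4)
D=[((-.15,.105,.03),T(108,100)),((-.15,-.105,.03),T(60,458)),((.04,.105,.265),T(503,57)),((.04,-.105,.265),T(452,480)),
((.17,.105,.265),T(765,92)),((.17,-.105,.265),T(715,513)),
((-.15,.105,.03),S(55,437)),((-.15,-.105,.0),S(240,572)),((.04,.105,.265),S(197,98)),((.04,-.105,.265),S(405,190)),((.17,.105,.265),S(290,37)),((.17,-.105,.265),S(492,125))]
def hw(p,P): return R.from_euler("z",p[2]).apply(P)+[p[0],p[1],0]
def f(p):
    P=np.array([d[0] for d in D]); W=hw(p,P)
    return np.concatenate([proj(d[1][0],[w])[0]-d[1][1:] for d,w in zip(D,W)])
s=least_squares(f,[.47,-.15,-1.5],loss="soft_l1"); hp=s.x
if __name__=="__main__":
    print("hood",hp,np.degrees(hp[2])); print(s.fun.reshape(-1,2).round(1).tolist())
    foot=hw(hp,np.array([-.15,0,.03])); 
    Rs=R.from_euler("z",hp[2])*R.from_euler("y",-30,degrees=True)
    print("Rs cols",Rs.as_matrix().round(3).tolist())
    grip=foot+Rs.apply([.212,0,.038]); print("foot",foot,"grip",grip, "tri grip",tri({"top":(334.3,192.3),"side":(284.3,172.2)}),"foot tri",tri({"top":(272.6,188.1),"side":(254.3,227.6)}))
    for n in ("top","side"): print(n,"grip px",proj(n,[grip]),"plane(.078,0) px",proj(n,[foot+Rs.apply([.078,0,0.034])]))
    bb=tri({"top":(213.2,232.7),"side":(259.5,283.1)}); print("bare",bb, onz("top",(213.2,232.7),.01))
    t=cv2.imread("pics/top0.png")
    m=finder.cut_out("tool_board","top"); 
    M=m[0]["mask"].astype(np.uint8); r=cv2.minAreaRect(cv2.findNonZero(M)); B=[onz("top",c,.01) for c in cv2.boxPoints(r)]
    print("board corners",np.round(B,3).tolist(), "c",np.mean(B,0))
    for n in("top","side"):
      for d in finder.cut_out("plane",n): 
        r=cv2.minAreaRect(cv2.findNonZero(d["mask"].astype(np.uint8))); print(n,d["bbox"],d["conf"],r)
    # plane block top corners in the top crop -> slope coords at z=.034
    for uv in [(163,142),(237,142),(222,388),(133,381),(193,258)]:
        for z in (.034,):
            o,dd=ray("top",T(*uv)[1:]); a=Rs.inv().apply(o-foot); b=Rs.inv().apply(dd); print(uv,(a+b*(z-a[2])/b[2]).round(4))
    for uv in [(110,345),(263,405),(245,450),(128,345)]:
        o,dd=ray("side",S(*uv)[1:]); a=Rs.inv().apply(o-foot); b=Rs.inv().apply(dd); print("side",uv,(a+b*(.034-a[2])/b[2]).round(4))
E
python3 fit.py
```

```text
hood [ 0.58350513 -0.17725098 -1.73452829] -99.38115046009364
[[0.1, 0.5], [-0.1, -0.5], [-0.0, -0.5], [-0.2, -0.5], [-0.1, -0.2], [0.5, 0.3], [-0.2, -0.8], [1.2, 1.0], [-0.8, 0.8], [-0.8, 2.1], [0.9, -0.6], [1.7, -0.6]]
Rs cols [[-0.141, 0.987, 0.082], [-0.854, -0.163, 0.493], [0.5, 0.0, 0.866]]
foot [ 0.60795533 -0.02925711  0.03      ] grip [ 0.58112573 -0.19165314  0.16890897] tri grip (array([ 0.58668111, -0.19103219,  0.15539423]), np.float64(0.00990591123230538)) foot tri (array([ 0.61628106, -0.03257756,  0.02065358]), np.float64(0.0016438232097649498))
top grip px [[334.02850947 191.39524237]] plane(.078,0) px [[289.76531659 189.22296601]]
side grip px [[287.99391358 169.49406912]] plane(.078,0) px [[265.61058049 203.71500039]]
bare (array([0.48773176, 0.14367456, 0.00772282]), np.float64(0.002580312192392131)) [0.48921767 0.14431617 0.01      ]
board corners [[0.615, 0.258, 0.01], [0.611, 0.075, 0.01], [0.353, 0.08, 0.01], [0.358, 0.26, 0.01]] c [0.48426724 0.16822408 0.01      ]
top [280.5, 163.6, 305.2, 209.0] 0.86 ((292.7439270019531, 187.8048858642578), (20.208972930908
[... 382 characters left out ...]
204.3445587158203), (43.260921478271484, 15.69198226928711), 30.256441116333008)
side [315.6, 234.7, 348.5, 277.5] 0.83 ((330.91619873046875, 255.7052001953125), (20.196603775024414, 43.01128387451172), 17.818889617919922)
side [213.8, 168.7, 240.9, 197.6] 0.56 ((228.1245574951172, 181.7664337158203), (17.176471710205078, 32.64706039428711), 28.07248878479004)
(163, 142) [0.0587 0.0743 0.034 ]
(237, 142) [0.105  0.0753 0.034 ]
(222, 388) [ 0.1158 -0.062   0.034 ]
(133, 381) [ 0.0603 -0.0621  0.034 ]
(193, 258) [0.0874 0.009  0.034 ]
side (110, 345) [0.0846 0.0869 0.034 ]
side (263, 405) [ 0.1035 -0.0645  0.034 ]
side (245, 450) [ 0.0652 -0.0735  0.034 ]
side (128, 345) [0.092  0.0722 0.034 ]
```

Call:
drive_tool(
  deltas=[0,0,-0.04,0,0,-8.5,1,0,0,-0.04,0,0,-8.5,1,0,0,-0.04,0,0,-8.5,1,0,0,-0.04,0,0,-8.5,1,0,0,0,0,0,-8.5,1,0,0,0,0,0,-8.5,1,0,0,0,0,0,-8.5,1,0,0,0,0,0,-8.5,1,0,0,0,0,0,-8.5,1,0,0,0,0,0,-8.5,1,0,0,0,0,0,-8.5,1,0,0,0,0,0,-8.5,1],
)

```text
time: 2.25
position: [0.1313, -0.5083, 0.3913]
tcp_rot: [0.0, 0.524, 0.852, -0.0]
force: [1.0, 1.2, 0.4]
gripper_width: 1.007
grasp_force: 0.0
```

Call:
drive_tool(
  deltas=[0,0,0,0,0,-8.5,1,0,0,0,0,0,-8.5,1,0,0,0,0,0,-8.5,1,0,0,0,0,0,-8.5,1,0,0,0,0,0,-8.5,1,0,0,0,0,0,-8.5,1,0,0,0,0,0,-8.5,1,0,0,0,0,0,-8.5,1,0,0,0,0,0,-8.5,1,0,0,0,0,0,0,1],
)

```text
time: 3.25
position: [0.1313, -0.5083, 0.3913]
tcp_rot: [-0.0, -0.114, 0.993, 0.0]
force: [0.1, 0.3, -0.1]
gripper_width: 0.995
grasp_force: 0.0
```

```bash
cat > plan.py <<'E'
from h import *
from fit import hp,hw
import sys
foot=hw(hp,np.array([-.15,0,.03])); Rs=R.from_euler("z",hp[2])*R.from_euler("y",-30,degrees=True)
RT=Rs*R.from_matrix(np.array([[0,-1,0],[-1,0,0],[0,0,-1]]))  # tool x=-sy, y=-sx, z=-sz
def S(p): return foot+Rs.apply(p)
def cur():
    s=arm.get_state(); q=s["tcp_rot"]; return s["position"],R.from_quat([q[1],q[2],q[3],q[0]]),s
def show(p,rot=None):
    c,r,s=cur(); out=r.inv().apply(np.array(p)-c)
    print("shift tool",out.round(4), "turn(deg)", np.degrees((r.inv()*rot).as_rotvec()).round(2) if rot is not None else "")
def st():
    c,r,s=cur(); print("t",round(s["time"],2),"q",s["q"].round(2),"p",c.round(4),"F",s["force"].round(1),"w",s["gripper_width"],s["grasp_force"])
E
python3 - <<'E'
from plan import *
st(); show([.36,-.2,.42],RT); show([.36,.05,.42]); print(S([.078,.006,.004]),S([.078,.006,.15]))
E
```

```text
t 3.25 q [-1.46  0.26  0.22  1.53 -0.   -1.69] p [ 0.1313 -0.5083  0.3913] F [ 0.1  0.3 -0.1] w 0.9950349480649374 0.0
shift tool [-0.2927  0.2484 -0.0287] turn(deg) [29.61  5.89 21.97]
shift tool [-0.3494  0.4919 -0.0287] turn(deg) 
[ 0.60319035 -0.09490842  0.0724641 ] [ 0.61508945 -0.02288474  0.19890381]
```

Call:
drive_tool(
  deltas=[-0.029,0.025,-0.003,0,0,0,1,-0.029,0.025,-0.003,0,0,0,1,-0.029,0.025,-0.003,0,0,0,1,-0.029,0.025,-0.003,0,0,0,1,-0.029,0.025,-0.003,0,0,0,1,-0.029,0.025,-0.003,0,0,0,1,-0.029,0.025,-0.003,0,0,0,1,-0.029,0.025,-0.003,0,0,0,1,-0.029,0.025,-0.003,0,0,0,1,-0.029,0.025,-0.003,0,0,0,1],
)

```text
time: 4.25
position: [0.3584, -0.1981, 0.4216]
tcp_rot: [0.0, -0.11, 0.994, -0.0]
force: [1.4, -0.8, -0.9]
gripper_width: 1.0
grasp_force: 0.0
```

Call:
drive_tool(
  deltas=[-0.0095,0.0405,0,0,0,0,1,-0.0095,0.0405,0,0,0,0,1,-0.0095,0.0405,0,0,0,0,1,-0.0095,0.0405,0,0,0,0,1,-0.0095,0.0405,0,0,0,0,1,-0.0095,0.0405,0,0,0,0,1,0,0,0,5.92,1.18,4.4,1,0,0,0,5.92,1.18,4.4,1,0,0,0,5.92,1.18,4.4,1,0,0,0,5.92,1.18,4.4,1,0,0,0,5.92,1.18,4.4,1,0,0,0,0,0,0,1],
)

```text
time: 5.45
position: [0.3589, 0.0513, 0.4196]
tcp_rot: [-0.022, 0.082, 0.962, -0.26]
force: [-0.3, -0.6, -0.0]
gripper_width: 0.997
grasp_force: 0.0
```

```bash
python3 - <<'E'
from plan import *
st(); show(S([.078,.006,.16]),RT); show(S([.078,.006,.004]))
E
```

```text
t 5.45 q [ 0.34  0.15  0.03  1.72 -0.46  0.57] p [0.3589 0.0513 0.4196] F [-0.3 -0.6 -0. ] w 0.9969098644731955 0.0
shift tool [-0.2652  0.0851  0.1956] turn(deg) [-0.22 -0.21 -0.25]
shift tool [-0.2657  0.0856  0.3516] turn(deg)
```

Call:
drive_tool(
  deltas=[-0.0332,0.0107,0.0245,0,0,0,1,-0.0332,0.0107,0.0245,0,0,0,1,-0.0332,0.0107,0.0245,0,0,0,1,-0.0332,0.0107,0.0245,0,0,0,1,-0.0332,0.0107,0.0245,0,0,0,1,-0.0332,0.0107,0.0245,0,0,0,1,-0.0332,0.0107,0.0245,0,0,0,1,-0.0332,0.0107,0.0245,0,0,0,1,0,0,0.035,0,0,0,1,0,0,0.035,0,0,0,1,0,0,0,0,0,0,1],
)

```text
time: 6.55
position: [0.6083, -0.0545, 0.1448]
tcp_rot: [-0.024, 0.081, 0.963, -0.257]
force: [-0.8, 0.2, 1.1]
gripper_width: 1.001
grasp_force: 0.0
```

```bash
python3 - <<'E'
from plan import *
st(); show(S([.078,.006,.004]),RT)
t=vision.get_image("top")[135:245,255:385]; s=vision.get_image("side")[105:255,220:360]
a=cv2.resize(t,None,fx=3,fy=3,interpolation=cv2.INTER_CUBIC); b=cv2.resize(s,(int(330*140/150),330),interpolation=cv2.INTER_CUBIC)
cv2.imwrite("pics/pre.png",np.hstack([a,b]))
E
```

```text
t 6.55 q [ 0.05  0.64  0.05  1.11 -0.51  0.25] p [ 0.6083 -0.0545  0.1448] F [-0.8  0.2  1.1] w 1.0008562687786886 0.0
shift tool [-0.0022  0.0008  0.083 ] turn(deg) [ 0.04 -0.44 -0.15]
```

View pics/pre.png

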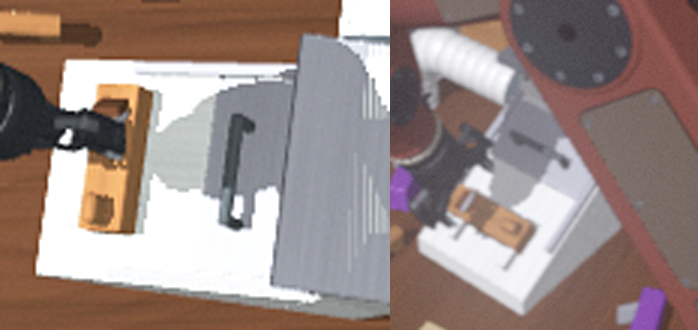

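```bash
python3 - <<'E'
from plan import *
c,r,s=cur()
for d in (0,-.02,-.06,-.1,-.2):
    p=c+r.apply([0,0,d]); print(d,p.round(3),*[((proj("top",[p])[0]-[255,135])*3).round(0)],((proj("side",[p])[0]-[220,105])*2.2).round(0))
for y in (.066,.006,-.064): print(((proj("top",[S([.078,y,.034])])[0]-[255,135])*3).round(0),((proj("side",[S([.078,y,.034])])[0]-[220,105])*2.2).round(0))
E
```

```text
0 [ 0.611 -0.053  0.149] [ 77. 143.] [ 83. 199.]
-0.02 [ 0.613 -0.043  0.166] [ 67. 138.] [ 77. 194.]
-0.06 [ 0.616 -0.023  0.201] [ 45. 129.] [ 66. 182.]
-0.1 [ 0.619 -0.003  0.236] [ 21. 119.] [ 55. 170.]
-0.2 [0.627 0.046 0.322] [-43.  90.] [ 23. 137.]
[114.  93.] [ 67. 198.]
[105. 156.] [ 97. 215.]
[ 95. 231.] [134. 236.]
```

```bash
python3 - <<'E'
from plan import *
for i in range(3): st(); show(S([.080,.006,.004]),RT)
print((Rs.inv().apply(cur()[0]-foot)).round(4))
E
```

```text
t 6.65 q [ 0.05  0.63  0.06  1.12 -0.51  0.25] p [ 0.6108 -0.0527  0.149 ] F [-0.7 -0.7  0.6] w 1.0004374977578159 0.0
shift tool [ 0.0005 -0.0011  0.0877] turn(deg) [ 0.08 -0.1  -0.23]
t 6.65 q [ 0.05  0.63  0.06  1.12 -0.51  0.25] p [ 0.6108 -0.0527  0.149 ] F [-0.7 -0.7  0.6] w 1.0004374977578159 0.0
shift tool [ 0.0005 -0.0011  0.0877] turn(deg) [ 0.08 -0.1  -0.23]
t 6.65 q [ 0.05  0.63  0.06  1.12 -0.51  0.25] p [ 0.6108 -0.0527  0.149 ] F [-0.7 -0.7  0.6] w 1.0004374977578159 0.0
shift tool [ 0.0005 -0.0011  0.0877] turn(deg) [ 0.08 -0.1  -0.23]
[0.0791 0.0067 0.0917]
```

Call:
drive_tool(
  deltas=[0,-0.001,0.025,0,0,0,1,0,0,0.025,0,0,0,1,0,0,0.02,0,0,0,1,0,0,0.01,0,0,0,1,0,0,0.007,0,0,0,1,0,0,0,0,0,0,1,0,0,0,0,0,0,1],
  force=40,
)

```text
time: 7.35
position: [0.6043, -0.0953, 0.0743]
tcp_rot: [-0.021, 0.08, 0.963, -0.258]
force: [0.3, -0.5, 0.7]
gripper_width: 1.002
grasp_force: 0.0
```

Call:
drive_tool(
  deltas=[0,0,0,0,0,0,0.3,0,0,0,0,0,0,0.3,0,0,0,0,0,0,0.3,0,0,0,0,0,0,0.3,0,0,0,0,0,0,0.3,0,0,0,0,0,0,0.3,0,0,0,0,0,0,0.3],
  force=40,
)

```text
time: 8.05
position: [0.604, -0.0951, 0.0736]
tcp_rot: [-0.021, 0.08, 0.963, -0.258]
force: [0.1, 5.5, 4.6]
gripper_width: 0.535
grasp_force: 42.5
```

Call:
drive_tool(
  deltas=[0,0,-0.005,0,0,0,0.3,0,0,-0.015,0,0,0,0.3,0,0,-0.03,0,0,0,0.3,0,0,-0.03,0,0,0,0.3,0,0,-0.03,0,0,0,0.3,0,0,-0.03,0,0,0,0.3,0,0,-0.02,0,0,0,0.3,0,0,0,0,0,0,0.3,0,0,0,0,0,0,0.3],
)

```text
time: 8.95
position: [0.6163, -0.0169, 0.2107]
tcp_rot: [-0.022, 0.08, 0.963, -0.258]
force: [-0.8, -0.2, -5.8]
gripper_width: 0.53
grasp_force: 42.9
```

```bash
cat >> plan.py <<'E'
RB=R.from_matrix(np.array([[-1,.012,0],[.012,1,0],[0,0,-1]]))
E
python3 - <<'E'
from plan import *
st(); print(Rs.inv().apply(np.array([.604,-.0951,.0736])-foot)); show([.486,.141,.20],RB)
c,r,s=cur(); print("then, after turn:",RB.inv().apply(np.array([.486,.141,.20])-c).round(4))
E
```

```text
t 8.95 q [ 0.11  0.62  0.2   1.31 -0.5   0.31] p [ 0.6163 -0.0169  0.2107] F [-0.8 -0.2 -5.8] w 0.5296745324819717 42.9136848449707
[0.07861735 0.00683005 0.0049552 ]
shift tool [ 0.1547  0.1217 -0.0576] turn(deg) [-29.93  -2.39  -8.62]
then, after turn: [0.1322 0.1563 0.0107]
```

Call:
drive_tool(
  deltas=[0,0,0,-5.99,-0.48,-1.72,0.3,0,0,0,-5.99,-0.48,-1.72,0.3,0,0,0,-5.99,-0.48,-1.72,0.3,0,0,0,-5.99,-0.48,-1.72,0.3,0,0,0,-5.99,-0.48,-1.72,0.3,0.022,0.026,0,0,0,0,0.3,0.022,0.026,0,0,0,0,0.3,0.022,0.026,0,0,0,0,0.3,0.022,0.026,0,0,0,0,0.3,0.022,0.026,0,0,0,0,0.3,0.022,0.026,0,0,0,0,0.3,0,0,0,0,0,0,0.3],
)

```text
time: 10.15
position: [0.4825, 0.1421, 0.21]
tcp_rot: [-0.002, 0.005, 1.0, -0.0]
force: [0.2, -0.4, -6.4]
gripper_width: 0.531
grasp_force: 44.0
```

Call:
drive_tool(
  deltas=[0,0,0.04,0,0,0,0.3,0,0,0.04,0,0,0,0.3,0,0,0.04,0,0,0,0.3,0,0,0.03,0,0,0,0.3,0,0,0,0,0,0,0.3,0,0,0,0,0,0,0.3],
)

```text
time: 10.75
position: [0.4863, 0.14, 0.0614]
tcp_rot: [-0.0, 0.007, 1.0, -0.0]
force: [0.3, -0.1, -5.2]
gripper_width: 0.53
grasp_force: 44.3
```

```bash
python3 - <<'E'
from plan import *
t=vision.get_image("top")[175:300,160:290]; s=vision.get_image("side")[190:340,190:330]
a=cv2.resize(t,(416,400),interpolation=cv2.INTER_CUBIC); b=cv2.resize(s,(373,400),interpolation=cv2.INTER_CUBIC)
cv2.imwrite("pics/place.png",np.hstack([a,b]))
st(); show([.486,.141,.0165],RB)
E
```

```text
t 10.85 q [ 0.14  0.42 -0.45  0.69 -0.    0.15] p [0.4881 0.1405 0.063 ] F [-0.  -0.1 -4.7] w 0.5316514004950555 44.34747397899628
shift tool [0.0023 0.0004 0.0465] turn(deg) [ 0.01  0.21 -0.05]
```

View pics/place.png

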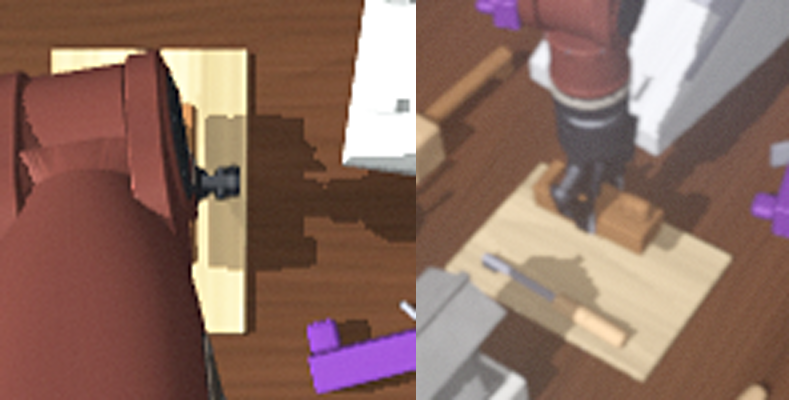

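The plane hangs level over the bare part of the board (side crop about (600,210)), lengthways and clear of the riffler at (560,300). I'll lower it slowly and watch the force.

Call:
drive_tool(
  deltas=[0,0,0.015,0,0,0,0.3,0,0,0.012,0,0,0,0.3,0,0,0.008,0,0,0,0.3,0,0,0.004,0,0,0,0.3,0,0,0,0,0,0,0.3,0,0,0,0,0,0,0.3],
)

```text
time: 11.45
position: [0.4872, 0.1409, 0.023]
tcp_rot: [0.001, 0.006, 1.0, 0.0]
force: [-1.0, -0.1, -6.8]
gripper_width: 0.536
grasp_force: 44.4
```

Call:
drive_tool(
  deltas=[0,0,0.002,0,0,0,0.3,0,0,0.001,0,0,0,0.3,0,0,0,0,0,0,0.3,0,0,0,0,0,0,0.3],
)

```text
time: 11.85
position: [0.487, 0.1408, 0.0197]
tcp_rot: [0.001, 0.006, 1.0, 0.0]
force: [0.5, -0.7, -6.5]
gripper_width: 0.535
grasp_force: 44.4
```

Call:
drive_tool(
  deltas=[0,0,0.001,0,0,0,0.3,0,0,0.001,0,0,0,0.3,0,0,0,0,0,0,0.3,0,0,0,0,0,0,0.3],
)

```text
time: 12.25
position: [0.4869, 0.1408, 0.0176]
tcp_rot: [0.001, 0.006, 1.0, 0.0]
force: [0.3, 0.6, -6.3]
gripper_width: 0.528
grasp_force: 44.4
```

Call:
drive_tool(
  deltas=[0,0,0.001,0,0,0,0.3,0,0,0,0,0,0,0.3,0,0,0,0,0,0,0.3],
)

```text
time: 12.55
position: [0.487, 0.1408, 0.0166]
tcp_rot: [0.001, 0.006, 1.0, 0.0]
force: [0.6, -0.1, -5.4]
gripper_width: 0.53
grasp_force: 44.4
```

Call:
drive_tool(
  deltas=[0,0,0.001,0,0,0,0.3,0,0,0,0,0,0,0.3,0,0,0,0,0,0,0.3],
)

```text
time: 12.85
position: [0.4869, 0.1408, 0.0156]
tcp_rot: [0.001, 0.006, 1.0, 0.0]
force: [-1.2, -0.4, -6.4]
gripper_width: 0.533
grasp_force: 44.4
```

Call:
drive_tool(
  deltas=[0,0,0.001,0,0,0,0.3,0,0,0,0,0,0,0.3,0,0,0,0,0,0,0.3],
)

```text
time: 13.15
position: [0.4871, 0.1408, 0.015]
tcp_rot: [0.001, 0.006, 1.0, 0.0]
force: [-3.0, 0.1, 4.6]
gripper_width: 0.53
grasp_force: 45.4
```

Call:
drive_tool(
  deltas=[0,0,0,0,0,0,1,0,0,0,0,0,0,1,0,0,0,0,0,0,1,0,0,0,0,0,0,1,0,0,0,0,0,0,1,0,0,0,0,0,0,1,0,0,-0.01,0,0,0,1,0,0,-0.03,0,0,0,1,0,0,-0.04,0,0,0,1,0,0,-0.05,0,0,0,1,0,0,-0.05,0,0,0,1,0,0,-0.03,0,0,0,1],
)

```text
time: 14.35
position: [0.4876, 0.141, 0.2293]
tcp_rot: [0.003, 0.006, 1.0, 0.0]
force: [1.3, -0.7, -0.4]
gripper_width: 1.001
grasp_force: 0.0
```

```bash
python3 - <<'E'
from plan import *
st(); c,r,s=cur()
H=S([.212,0,.12]); print("H",H, S([.212,0,.019]))
show([H[0],.06,H[2]+.12],RT); print("after turn to H+", RT.inv().apply(H-c).round(4))
t=vision.get_image("top"); s=vision.get_image("side"); 
cv2.imwrite("pics/after.png",np.hstack([cv2.resize(t[150:300,160:370],(420,300)),cv2.resize(s[120:340,190:350],(218,300))]))
for l,n in [("plane","side"),("shutter_grip","side"),("shutter_grip","top")]: print(l,n,[(d["xy"],d["conf"]) for d in finder.spot_point(l,n)])
E
```

```text
t 14.35 q [ 0.14  0.25 -0.21  1.1   0.    0.15] p [0.4876 0.141  0.2293] F [ 1.3 -0.7 -0.4] w 1.0012815801872212 0.0
H [ 0.58780879 -0.15120148  0.23992305] [ 0.57957722 -0.20102609  0.15245448]
shift tool [-0.102  -0.0796 -0.13  ] turn(deg) [30.02  2.61  8.39]
after turn to H+ [-0.1465 -0.2408  0.1268]
plane side [([234.0, 187.0], 0.85), ([337.2, 259.5], 0.84), ([257.8, 279.2], 0.75)]
shutter_grip side [([286.8, 170.9], 0.67)]
shutter_grip top [([331.9, 193.8], 0.76), ([379.2, 276.0], 0.47)]
```

View pics/after.png

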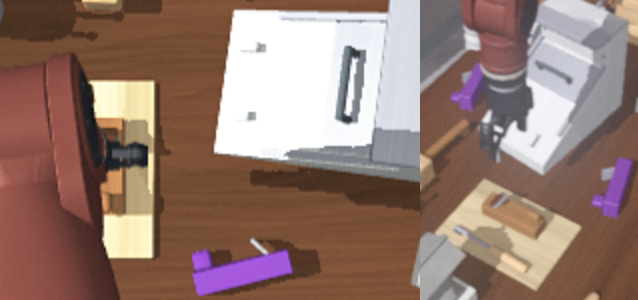

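Call:
drive_tool(
  deltas=[0,0,-0.02,6.0,0.52,1.68,0.5,0,0,-0.02,6.0,0.52,1.68,0.5,0,0,0,6.0,0.52,1.68,0.5,0,0,0,6.0,0.52,1.68,0.5,0,0,0,6.0,0.52,1.68,0.5,0,0,0,0,0,0,0.5,0,0,0,0,0,0,0.5],
)

```text
time: 15.3
position: [0.4863, 0.1431, 0.2628]
tcp_rot: [-0.025, 0.077, 0.963, -0.258]
force: [-0.7, -1.0, 0.6]
gripper_width: 0.494
grasp_force: 0.0
```

```bash
python3 - <<'E'
from plan import *
st(); show(S([.14,0,.12]),RT)
x,e=tri({"top":(331.8,191.2),"side":(287.6,172.1)}); print("handle tri",x,e,"slope",Rs.inv().apply(x-foot))
print("plane",onz("side",(257.8,279.2),.01))
E
```

```text
t 15.3 q [ 0.41  0.51  0.13  1.5  -0.43  0.64] p [0.4863 0.1431 0.2628] F [-0.7 -1.   0.6] w 0.4941223053956121 0.0
shift tool [-0.1483 -0.1543  0.156 ] turn(deg) [-0.05 -0.34  0.29]
handle tri [ 0.58173499 -0.18756296  0.16075147] 0.0018256627253864213 slope [ 2.04340425e-01 -6.55949033e-05  3.30027982e-02]
plane [0.49720231 0.13470904 0.01      ]
```

Call:
drive_tool(
  deltas=[-0.0247,-0.0257,0.026,0,0,0,0.5,-0.0247,-0.0257,0.026,0,0,0,0.5,-0.0247,-0.0257,0.026,0,0,0,0.5,-0.0247,-0.0257,0.026,0,0,0,0.5,-0.0247,-0.0257,0.026,0,0,0,0.5,-0.0247,-0.0257,0.026,0,0,0,0.5,0,-0.023,0,0,0,0,0.5,0,-0.023,0,0,0,0,0.5,0,-0.022,0,0,0,0,0.5,0,0,0,0,0,0,0.5,0,0,0,0,0,0,0.5],
)

```text
time: 16.4
position: [0.5883, -0.1489, 0.2408]
tcp_rot: [-0.023, 0.079, 0.963, -0.258]
force: [0.7, -1.1, -0.4]
gripper_width: 0.499
grasp_force: 0.0
```

```bash
python3 - <<'E'
from plan import *
st(); show(S([.208,0,.018]),RT); print(Rs.inv().apply(cur()[0]-foot))
t=vision.get_image("top")[135:245,255:385]; s=vision.get_image("side")[105:255,220:360]
cv2.imwrite("pics/hand.png",np.hstack([cv2.resize(t,None,fx=3,fy=3,interpolation=cv2.INTER_CUBIC),cv2.resize(s,(308,330),interpolation=cv2.INTER_CUBIC)]))
E
```

```text
t 16.4 q [-0.1   0.49  0.06  1.18 -0.52  0.07] p [ 0.5883 -0.1489  0.2408] F [ 0.7 -1.1 -0.4] w 0.4993302548488116 0.0
shift tool [-0.0003  0.0024  0.104 ] turn(deg) [ 0.02 -0.19 -0.  ]
[2.10412381e-01 8.24326268e-05 1.21962370e-01]
```

View pics/hand.png

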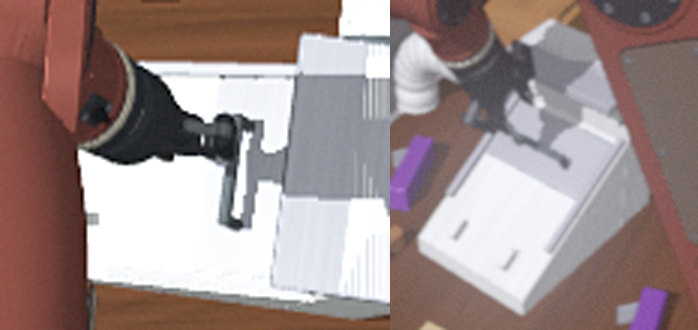

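The gripper stands over the handle, lined up with it: fingertips at about (235,150) in the top crop, bar from (240,120) to (235,225). I'll descend along the face normal.

Call:
drive_tool(
  deltas=[0,0.002,0.025,0,0,0,0.5,0,0,0.025,0,0,0,0.5,0,0,0.015,0,0,0,0.5,0,0,0.01,0,0,0,0.5,0,0,0,0,0,0,0.5],
)

```text
time: 17.0
position: [0.5819, -0.1832, 0.1729]
tcp_rot: [-0.024, 0.078, 0.963, -0.258]
force: [-0.1, 0.4, 0.4]
gripper_width: 0.502
grasp_force: 0.0
```

Call:
drive_tool(
  deltas=[0,0,0.01,0,0,0,0.5,0,0,0.01,0,0,0,0.5,0,0,0.007,0,0,0,0.5,0,0,0,0,0,0,0.5,0,0,0,0,0,0,0.5],
)

```text
time: 17.5
position: [0.5803, -0.1968, 0.1509]
tcp_rot: [-0.023, 0.079, 0.963, -0.258]
force: [-0.5, -0.2, -0.9]
gripper_width: 0.504
grasp_force: 0.0
```

Call:
drive_tool(
  deltas=[0,0,0,0,0,0,0,0,0,0,0,0,0,0,0,0,0,0,0,0,0,0,0,0,0,0,0,0,0,0,0,0,0,0,0,0,0,0,0,0,0,0],
  force=25,
)

```text
time: 18.1
position: [0.5807, -0.1964, 0.1512]
tcp_rot: [-0.023, 0.078, 0.963, -0.258]
force: [0.9, 6.5, 3.3]
gripper_width: 0.132
grasp_force: 24.5
```

Call:
drive_tool(
  deltas=[0,0.01,0,0,0,0,0,0,0.01,0,0,0,0,0,0,0.01,0,0,0,0,0,0,0.01,0,0,0,0,0,0,0.01,0,0,0,0,0,0,0.01,0,0,0,0,0,0,0.01,0,0,0,0,0,0,0.01,0,0,0,0,0,0,0.01,0,0,0,0,0,0,0.007,0,0,0,0,0,0,0,0,0,0,0,0],
)

```text
time: 19.2
position: [0.5943, -0.1151, 0.1036]
tcp_rot: [-0.023, 0.079, 0.962, -0.261]
force: [-1.6, -4.3, 10.3]
gripper_width: 0.129
grasp_force: 25.4
```

Call:
drive_tool(
  deltas=[0,0.002,0,0,0,0,0,0,0.002,0,0,0,0,0,0,0,0,0,0,0,0],
)

```text
time: 19.5
position: [0.5944, -0.115, 0.1035]
tcp_rot: [-0.023, 0.08, 0.961, -0.264]
force: [-6.3, -17.8, 18.6]
gripper_width: 0.127
grasp_force: 26.0
```

```bash
python3 - <<'E'
from plan import *
st(); c,r,s=cur(); print("moved along slope",Rs.inv().apply(c-np.array([.5807,-.1964,.1512])).round(4),"force slope",Rs.inv().apply(s["force"]).round(1))
E
```

```text
t 19.5 q [-0.04  0.63 -0.09  0.93 -0.53  0.15] p [ 0.5944 -0.115   0.1035] F [ -6.3 -17.8  18.6] w 0.12689875549734245 26.008515805006027
moved along slope [-0.0953  0.0002  0.    ] force slope [25.5 -3.3  6.8]
```

Call:
drive_tool(
  deltas=[0,0,0,0,0,0,0.5,0,0,0,0,0,0,0.5,0,0,0,0,0,0,0.5,0,0,0,0,0,0,0.5,0,0,0,0,0,0,0.5,0,0,-0.01,0,0,0,0.5,0,0,-0.03,0,0,0,0.5,0,0,-0.04,0,0,0,0.5,0,0,-0.05,0,0,0,0.5,0,0,-0.05,0,0,0,0.5,0,0,-0.05,0,0,0,0.5],
)

```text
time: 20.6
position: [0.6137, 0.0043, 0.3021]
tcp_rot: [-0.023, 0.079, 0.963, -0.258]
force: [1.2, 0.5, -0.3]
gripper_width: 0.5
grasp_force: 0.0
```

```bash
python3 - <<'E'
from plan import *
st()
t=vision.get_image("top"); s=vision.get_image("side")
P=lambda a:np.array(a)
for v in (0,.094,.1):
    c=[S([.175-v,y,.006]) for y in (-.08,.08)]; g=[S([.212-v,y,.038]) for y in(-.045,.045)]
    print(v,"lower edge side",proj("side",c).round(1).tolist(),"handle",proj("side",g).round(1).tolist())
for l,n in [("shutter_grip","side"),("shutter_grip","top"),("plane","side")]: print(l,[(d["xy"],d["conf"]) for d in finder.spot_point(l,n)])
sc=cv2.resize(s[120:320,195:355],(480,600),interpolation=cv2.INTER_CUBIC); cv2.imwrite("pics/end.png",np.hstack([sc,cv2.resize(t[140:300,160:290],(320,394))[:600].copy() if 0 else cv2.copyMakeBorder(cv2.resize(t[140:300,160:360],(320,256)),0,344,0,0,0)]))
E
```

```text
t 20.6 q [ 0.14  0.6   0.4   1.55 -0.5   0.35] p [0.6137 0.0043 0.3021] F [ 1.2  0.5 -0.3] w 0.4995899520356069 0.0
0 lower edge side [[304.0, 192.9], [266.8, 173.2]] handle [[298.8, 175.0], [277.5, 164.1]]
0.094 lower edge side [[288.0, 217.0], [251.3, 195.9]] handle [[282.7, 199.0], [261.7, 187.3]]
0.1 lower edge side [[287.0, 218.5], [250.3, 197.3]] handle [[281.7, 200.6], [260.6, 188.8]]
shutter_grip [([270.6, 192.6], 0.88)]
shutter_grip [([301.8, 189.9], 0.72)]
plane [([258.1, 279.6], 0.93), ([236.8, 188.2], 0.72), ([240.1, 302.8], 0.49)]
```

View pics/end.png

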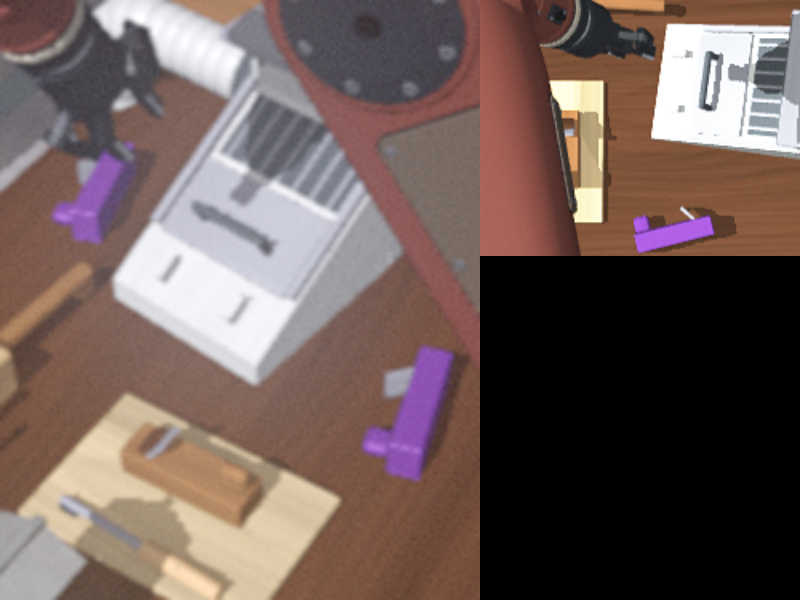

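The shutter looks open, with the slots showing above it, and the plane sits on the board. The measured travel was only 95 mm, though, so I'll push the bar against its stop with shut fingers to be sure.

```bash
python3 - <<'E'
from plan import *
c,r,s=cur(); print(Rs.inv().apply(c-foot)); show(S([.157,0,.10]),RT); show(S([.157,0,.022]))
E
```

```text
[0.10589933 0.0006501  0.24989006]
shift tool [ 0.0003 -0.051   0.1499] turn(deg) [-0.05 -0.2   0.13]
shift tool [-0.     -0.0509  0.2279] turn(deg)
```

Call:
drive_tool(
  deltas=[0,-0.017,0.03,0,0,0,0,0,-0.017,0.03,0,0,0,0,0,-0.017,0.03,0,0,0,0,0,0,0.03,0,0,0,0,0,0,0.03,0,0,0,0,0,0,0.03,0,0,0,0,0,0,0.025,0,0,0,0,0,0,0.02,0,0,0,0,0,0,0,0,0,0,0,0,0,0,0,0,0,0],
)

```text
time: 21.85
position: [0.5868, -0.1519, 0.1298]
tcp_rot: [-0.024, 0.079, 0.963, -0.258]
force: [0.8, -0.1, 1.4]
gripper_width: -0.002
grasp_force: 0.0
```

Call:
drive_tool(
  deltas=[0,0.008,0,0,0,0,0,0,0.008,0,0,0,0,0,0,0.003,0,0,0,0,0,0,0,0,0,0,0,0],
)

```text
time: 22.25
position: [0.5906, -0.1344, 0.1205]
tcp_rot: [-0.023, 0.078, 0.963, -0.258]
force: [0.4, -0.0, -0.2]
gripper_width: 0.001
grasp_force: 0.0
```

Call:
drive_tool(
  deltas=[0,0.003,0,0,0,0,0,0,0.003,0,0,0,0,0,0,0,0,0,0,0,0],
)

```text
time: 22.55
position: [0.5912, -0.1299, 0.1175]
tcp_rot: [-0.023, 0.078, 0.963, -0.258]
force: [0.0, 1.0, 0.6]
gripper_width: 0.003
grasp_force: 0.0
```

Call:
drive_tool(
  deltas=[0,0.002,0,0,0,0,0,0,0.002,0,0,0,0,0,0,0,0,0,0,0,0],
)

```text
time: 22.85
position: [0.5915, -0.1292, 0.1171]
tcp_rot: [-0.023, 0.079, 0.962, -0.261]
force: [-4.3, -10.7, 7.3]
gripper_width: -0.004
grasp_force: 6.5
```

The bar resists 13 N without moving, well above the 3 N it takes to slide, so the shutter is at its stop. I'll back off and retract.

Call:
drive_tool(
  deltas=[0,-0.008,0,0,0,0,0,0,-0.006,0,0,0,0,0,0,0,-0.03,0,0,0,0,0,0,-0.04,0,0,0,0,0,0,-0.05,0,0,0,0,0,0,-0.05,0,0,0,0,0,0,-0.04,0,0,0,0,0,0,0,0,0,0,0,0,0,0,0,0,0,0],
)

```text
time: 23.75
position: [0.6083, -0.0347, 0.3048]
tcp_rot: [-0.023, 0.078, 0.963, -0.258]
force: [-0.0, -0.2, -0.6]
gripper_width: 0.001
grasp_force: 0.0
```

```bash
python3 - <<'E'
from plan import *
st(); print(proj("top",[S([.212-v,0,.038]) for v in (0,.1)]))
vision.get_image("top");vision.get_image("side")
for l,n in [("shutter_grip","top"),("plane","side"),("board_bare","side")]:
    d=finder.spot_point(l,n); print(l,[(x["xy"],onz(n,x["xy"],.01).round(3)) for x in d])
print(arm.finish_job())
E
```

```text
t 23.75 q [ 0.08  0.56  0.34  1.49 -0.51  0.28] p [ 0.6083 -0.0347  0.3048] F [-0.  -0.2 -0.6] w 0.0005532099525760293 0.0
[[334.02850947 191.39524237]
 [300.08556704 189.54571069]]
shutter_grip [([303.0, 187.1], array([ 0.618, -0.124,  0.01 ]))]
plane [([339.9, 259.8], array([ 0.318, -0.057,  0.01 ])), ([238.6, 186.6], array([ 0.788, -0.188,  0.01 ])), ([256.6, 281.0], array([0.497, 0.142, 0.01 ]))]
board_bare [([260.9, 284.5], array([0.479, 0.147, 0.01 ]))]
the job is handed in; nothing more can be done
None
```

The plane is on its sole, lengthways on the bare part of the board. The shutter is down against its stop, the arm is clear of everything, and I handed the job in at about 24 s; no verdict came back.

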